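# Index the sample table of a hardness-test stand and press the gauge on the next sample

### The arm

A 6-joint arm with a two-finger parallel gripper is mounted at the origin on a cart in front of the work surface, level with it; the furniture and walls round the work are solid. World frame = base frame: x ahead of the robot, y to its left, z up, the work surface at z = 0. Lengths are in m, angles in rad, forces in N, time in s.
With the tool pointing down it reaches from about 0.425 to 0.95 m from the base axis. Payload 3.5 kg.
Tool frame: the origin (TCP) lies at the very end of the fingers, on their centre line; the grasp point (between the pads) lies 19 mm behind it; y points along the fingers, z is the direction in which the jaws open and shut, and the axes are right-handed (so a half turn about y gives the same grasp; the last joint's range is limited). The gripper opens to 85 mm and grips with 20 to 120 N. Pads are 22 mm wide; open, the fingers measure 114 mm over their backs; the gripper's body (76 mm by 85 mm) begins 54 mm behind the grasp point. The pads swing forward as they close: fully open they stand 13 mm farther back than shut.
Start: joints at [1.178, 0.286, 1.577, -0, 1.279, -0.15], TCP at [0.162, 0.655, 0.231] pointing down, gripper open.
Joint ranges: [-2.77, 2.77], [-0.9, 2.22], [0.21, 2.48], [-1.53, 4.67], [0.24, 2.81], [-2.84, 2.84]. Speed limits (rad/s): [2.79, 2.79, 3.14, 3.14, 3.14, 3.14].

### API

Orientations are given as a unit quaternion [x, y, z, w].
In Python, from plant import ctrl gives the robot as it stands. The module is installed in compiled form; this text tells all that it offers.
- The arm moves only by the tool jog_arm, never from a script. Its argument "deltas" is a list of rows, each a list of 3 entries, a list of its own where there are three numbers: the turn, a rotation vector about the tool's x, y, z in rad, then the shift along the tool's x, y, z in m, then the opening, from 0 (shut) to 1 (fully open). In form: [[[wx, wy, wz], [dx, dy, dz], gripper], ...]. A call has 1 to 10 rows; each row is the pose to reach, as a shift and turn from the pose measured when the call began, along the tool's axes at that moment; what a row does not reach only later rows make up. A row lasts 1/12 s, in which the tool goes at most 41.7 mm and 7.16 degrees, less where a joint would pass 70% of its speed; a pose out of reach is approached as far as the arm can. A call with a gripper value outside its range is refused whole. The fingers move at their own pace and stop on an object; "force" is the grip in N (left out, the last holds). Time passes only in rows, so rows that repeat a pose let the fingers close. It gives the time, the measured TCP pose, the force and the opening at its end, in the units of the state.
- ctrl.get_state(): the state, without advancing time (a new reading comes with each control period).
- ctrl.read_camera(name): name is "scene" or "top" or "wrist"; returns a dict with "pixels" (480x640x3 uint8, blue, green, red), "range_z" (480x640 float32, m along the optical axis (not along the pixel's ray), 0 where there is no reading), "fx", "fy", "cx", "cy" (pixels), "T" (4x4, takes a point from camera to world coordinates); the wrist camera has in their place "mount" (4x4, takes a point from camera to tool coordinates, whose origin is the TCP and whose axes are the tool frame's). Camera axes: x right, y up, looking along -z (the intrinsics and any distortion apply to the point x, -y, -z); pixel columns grow to the right and rows downward; lengths in m; the calibration is good to about 2 mm. A picture is of the moment at which its call begins: read the wrist's pose just before it.
- ctrl.sign_off(): hands the job in, once; it reports no verdict.
The state is a dict: "time": time; "qpos": joint angles; "dq": joint speeds; "joint_efforts": joint torques, N m; "eef_pos": TCP position; "tcp_rot": TCP orientation; "contact_force": force on the tool from outside, world axes, zero at the start; "wrist_torque": the same for the moment, N m; "opening": opening from 0.0 (shut) to 1.0 (fully open).
Only numpy, scipy, OpenCV 4.12 (cv2) and the standard library are available. Lean on these libraries where they do the work, as an engineer would, in place of code of your own. Each camera call takes 0.05 s, during which the arm holds its last target.

### The job

On the hardness-test stand, press the table's spring plunger in and turn the table one hole, to whichever side brings the rectangular strap slider under the gauge, and let the plunger spring back home in that hole. Then press the cap on top of the gauge down until the gauge's foot bears firmly on the strap slider, and finish while holding it pressed there. Use only the fingertips: grip nothing, leave the samples lying in their nests, and do not disturb the things standing around.

Things in the scene. Friction and masses are not known exactly. Their poses are not given: they have to be found in the camera images.
- test_stand: Hardness-test stand fixed on the desk: grey foot, flat steel index ring (radius 94 mm, top at 44 mm) with six holes 60 degrees apart, a round aluminium table (radius 73 mm) turning on it, and a column (112 mm from the axis, 187 mm high) with the gauge's bracket. Origin on the desk, on the table's axis; x points to the gauge, z up; the plunger starts on the -x side, roughly facing the robot.
- table_center (a point): The table's axis at the table's top, 58 mm above the desk. Six ring-shaped nests (38 mm inner diameter, rims 4 mm high) stand on the table, centres 50 mm from this axis, 60 degrees apart, each with one loose sample. At every hole one nest is exactly under the gauge.
- index_table (a joint): Angle of the table, rad: 0 at the start, growing counter-clockwise seen from above; +1.047 and -1.047 are the next holes. The pin locks it with about 0.013 rad of play; released, it turns easily (about 0.1 N m) and stays where it is left. Stops at +-2.2.
- plunger_top (a point): Centre of the dished top of the plunger's round black cap, 86.5 mm above the desk at rest, 104 mm from the table's axis. Cap 44 mm outside; floor of the dish 38 mm wide, rim 3 mm high, which a fingertip can push against. The plunger sits in a forked lug on the table and goes round with it; a foot below the index ring carries a pin that points up into a hole.
- plunger (a joint): How far the plunger is pressed down, m: 0 home (pin in a hole), 0.014 at its stop; about 5 N to start, 12 N at the stop. The pin is clear of the hole from 0.0075 on. Let go between holes it rests under the ring at about 0.007 and springs up when a hole comes over it; its round tip enters within about 3 mm (0.04 rad) of the hole's centre and centres the table.
- gauge_station (a point): Fixed point on the height of the table's top, right under the gauge, 50 mm from the table's axis: here the strap slider must come to lie.
- gauge_top (a point): Centre of the flat top of the gauge's round black cap (38 mm diameter), 208 mm above the desk at rest, straight above the gauge station; the cap is pressed straight down. Beneath it are the bracket and a round dial (50 mm) that faces the plunger's side.
- gauge_foot (a point): Centre of the flat round underside (18 mm diameter) of the gauge's foot, 77 mm above the desk at rest, 10 mm above the top of the strap slider when that lies beneath; it goes down with the gauge head.
- gauge_head (a joint): How far the gauge head with its foot has come down, m: 0 at rest, range 0.018; its return spring takes about 1.2 to 3 N. About 0.010 when the foot stands on the strap slider.
- gauge_cap (a joint): How far the cap is pushed down into the head against its load spring, m: 0 at rest, 0.008 at its stop; it starts to move at about 5 N, once the foot stands on something, and takes 9 N at its stop. The dial's needle turns with it.
- strap_slider: Strap slider: the only rectangular sample, black, 20 x 28 mm and 9 mm high, lying loose in the nest one hole to the left or to the right of the gauge. Origin at the centre of its underside.
- stud: Mushroom-shaped stud, 23 mm diameter, 14 mm high, loose in the nest on the other side of the gauge. Origin at the centre of its underside.
- button_a: Round covered button, 27 mm diameter, 11 mm high, loose in the nest that is under the gauge at the start. Origin at the centre of its underside.
- button_b: Round covered button, 25 mm diameter, 11 mm high, loose in the nest beside the plunger. Origin at the centre of its underside.
- eyelet_a: Flanged eyelet, 26 mm diameter, 10 mm high, loose in its nest. Origin at the centre of its underside.
- eyelet_b: Flanged eyelet, 25 mm diameter, 10 mm high, loose in its nest. Origin at the centre of its underside.
- grease_pot: Low round grease tin, 57 mm diameter, 32 mm high, on the desk to the right of the stand; to be left alone. Origin at the centre of its underside.
- tape_roll: Roll of tape lying flat, 59 mm diameter, 19 mm high, on the desk to the right of the stand; to be left alone. Origin at the centre of its underside.
- bar_stud: Small brass-coloured bar, 40 mm long and 11 mm thick, on the desk in front of the stand; to be left alone. Origin at the centre of its underside.

How it is judged:
On the way, in this order (a step that is already met when the one before it is completed fails the run):
1. the plunger is pressed in, its pin clear of the first hole (value of joint plunger above 0.0072 m and value of joint index_table between -0.1 and 0.1 rad), for 0.05 s.
2. the table is turned by one hole with the strap slider under the gauge, and the plunger is home in that hole ((value of joint index_table between 1.007 and 1.087 rad or value of joint index_table between -1.087 and -1.007 rad) and horizontal distance between strap_slider and gauge_station below 0.008 m and value of joint plunger below 0.002 m), for 0.2 s.
At the end, for the whole second after the job is handed in: The table stands one hole (60 degrees, within 0.04 rad) from its start with the strap slider within 8 mm of the gauge station and the plunger home within 2 mm; the fingers hold the gauge cap pressed (over 2 N, cap sunk over 0.5 mm) and the foot bears on the strap slider with over 1 N (all of step 2 and contact force between gauge_head and strap_slider above 1 N and value of joint gauge_cap above 0.0005 m and contact force between the fingers and gauge_cap above 2 N); the arm keeps its last pose, push and grip.
It fails at once if a sample is lifted out of its nest (height (world z) of any of strap_slider, stud, button_a, eyelet_a, button_b, eyelet_b above 0.064 m).
It fails at once if a sample is pushed out of its nest or off the table (height (world z) of any of strap_slider, stud, button_a, eyelet_a, button_b, eyelet_b below 0.05 m or horizontal distance between any of strap_slider, stud, button_a, eyelet_a, button_b, eyelet_b and table_center above 0.062 m or horizontal distance between any of strap_slider, stud, button_a, eyelet_a, button_b, eyelet_b and table_center below 0.038 m).
It fails at once if the plunger's cap or the gauge's cap is taken between the fingers ((horizontal distance between the grasp point and plunger_top below 0.02 m and z of the grasp point in the frame of plunger_top between -0.03 and 0.006 m) or (horizontal distance between the grasp point and gauge_top below 0.02 m and z of the grasp point in the frame of gauge_top between -0.03 and 0.006 m)).
It fails at once if a thing standing around is moved by more than 2 cm (distance of any of grease_pot, tape_roll, bar_stud from where it was at the start of the episode above 0.02 m).
It also fails if it takes over 45 s, if anything falls off the work surface, if the arm or the gripper's body presses on something with over 40 N, if the wrist force passes 120 N, or if a joint passes its speed limit or range.

## Working session

There is one attempt and no reset: what is moved stays moved. The work goes in short steps, Python scripts to look and compute and a tool call to move; the robot and the scene stay as the last step left them, time stands still between calls to the robot, and variables do not carry over. Pictures are saved under pics/ and viewed, and the job is handed in when it is done.

Besides the shell and the picture viewer there is one more tool, called after "Call:" as name([rows], argument=value, ...), one row to a line, values as JSON. jog_arm: Moves the arm, as the interface text tells. Its arguments: {"type":"object","properties":{"deltas":{"type":"array","items":{"type":"array"}},"force":{"type":"number"}},"required":["deltas"]}

```bash
mkdir -p pics; python3 - <<'E'
from plant import ctrl
import cv2,pickle
s=ctrl.get_state();print(s)
d={}
for n in ("scene","top"):
    c=ctrl.read_camera(n);d[n]=c
    cv2.imwrite(f"pics/{n}0.png",c["pixels"]);print(n,c["fx"],c["cx"],c["cy"],c["T"],c.keys())
pickle.dump(d,open("d0.pkl","wb"))
E
```

```text
{'time': 0.0, 'qpos': array([ 1.17798820e+00,  2.87150580e-01,  1.57819644e+00, -2.31990214e-05,
        1.27865338e+00, -1.49991454e-01]), 'dq': array([ 1.78764768e-03, -9.21958507e-04,  4.45278454e-05, -1.09539305e-03,
        4.97787156e-04, -2.01845146e-05]), 'joint_efforts': array([-2.51958563e-04, -4.06000078e+01, -2.92620224e+01, -1.81102096e-04,
        6.01521431e-03,  2.57150546e-06]), 'eef_pos': array([0.1620036 , 0.65457123, 0.22994675]), 'tcp_rot': array([ 0.7027238 , -0.08585614,  0.08541485, -0.70107937]), 'contact_force': array([ 0.26206727, -0.35612255,  0.07969925]), 'wrist_torque': array([ 0.00971745,  0.01224535, -0.03570559]), 'opening': 0.9950663697455274}
scene 510.6816583263344 317.354815054153 249.1420787615638 [[-0.44595182  0.58916488 -0.67380391 -0.22542483]
 [-0.89499323 -0.2845397   0.34354662  0.01148679]
 [ 0.01068164  0.75625518  0.65418958  0.8034381 ]
 [ 0.          0.          0.          1.        ]] dict_keys(['pixels', 'range_z', 'fx', 'fy', 'cx', 'cy', 'T'])
top 599.7200803150685 329.7381212772618 238.06564112893284 [[-0.01903169  0.98650519 -0.16262012  0.26947474]
 [-0.99970843 -0.02119375 -0.01157056 -0.35021703]
 [-0.01486095  0.1623525   0.98662091  1.19865378]
 [ 0.          0.          0.          1.        ]] dict_keys(['pixels', 'range_z', 'fx', 'fy', 'cx', 'cy', 'T'])
```

View pics/scene0.png

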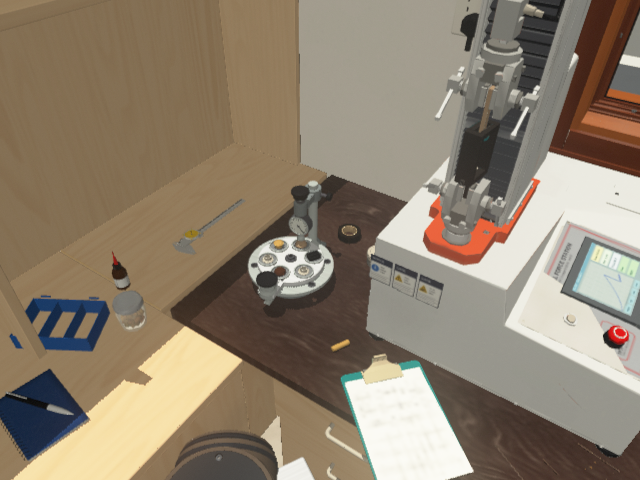

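View pics/top0.png

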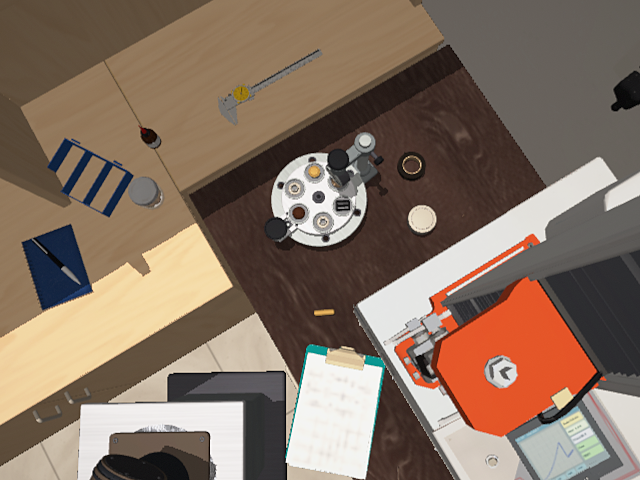

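The stand is centred near (319,198) in the top view. The plunger is at (276,229), the gauge cap at (339,159), and the black strap slider at about (343,205), to the right of the gauge. I'll zoom in and measure.

```bash
cat > h.py <<'E'
import numpy as np,cv2
def P(c,u,v,z=None):
    # pixel -> world, at world height z or by depth
    K=[(u-c["cx"])/c["fx"],-(v-c["cy"])/c["fy"],-1.]
    T=c["T"]
    if z is None: return T[:3,:3]@(np.array(K)*c["range_z"][int(v),int(u)])+T[:3,3]
    d=T[:3,:3]@np.array(K); return T[:3,3]+d*(z-T[2,3])/d[2]
def cloud(c,T=None):
    T=c["T"] if T is None else T
    v,u=np.mgrid[0:480,0:640]; r=c["range_z"]
    p=np.stack([(u-c["cx"])/c["fx"]*r,-(v-c["cy"])/c["fy"]*r,-r],-1)
    w=p@T[:3,:3].T+T[:3,3]; w[r<=0]=np.nan; return w
E
python3 - <<'E'
import pickle,cv2,numpy as np
from h import *
d=pickle.load(open("d0.pkl","rb"))
t=d["top"]
im=t["pixels"][120:270,240:440];cv2.imwrite("pics/topz.png",cv2.resize(im,None,fx=4,fy=4,interpolation=2))
im=d["scene"]["pixels"][170:320,230:390];cv2.imwrite("pics/scz.png",cv2.resize(im,None,fx=4,fy=4,interpolation=2))
for n,c in d.items():
    w=cloud(c)
    g=c["pixels"].max(-1)
    for nm,lo,hi in(("gauge",.200,.214),("plunger",.080,.094)):
        m=(w[...,2]>lo)&(w[...,2]<hi)&(g<90)&(w[...,0]>.3)&(w[...,0]<1)&(abs(w[...,1]+.3)<.25)
        k,lab,st,ce=cv2.connectedComponentsWithStats(m.astype(np.uint8))
        for i in range(1,k):
            if st[i,4]>30:
                q=w[lab==i]; print(n,nm,st[i],q.mean(0).round(4),(q.min(0)/2+q.max(0)/2).round(4),np.ptp(q,0).round(3))
print(P(t,319,198,.058))
E
```

```text
scene gauge [291 186  19  13 186] [ 0.5664 -0.35    0.2066] [ 0.5694 -0.3509  0.2056] [0.036 0.035 0.011]
scene plunger [256 271  22  17 287] [ 0.474  -0.2318  0.0871] [ 0.4743 -0.2318  0.0868] [0.045 0.044 0.009]
top gauge [328 149  21  22 374] [ 0.5689 -0.3547  0.2073] [ 0.5696 -0.3553  0.2065] [0.039 0.035 0.012]
top plunger [264 217  23  23 416] [ 0.4736 -0.2345  0.0865] [ 0.4738 -0.2344  0.0872] [0.043 0.042 0.013]
[ 0.53708648 -0.31741294  0.058     ]
```

View pics/topz.png

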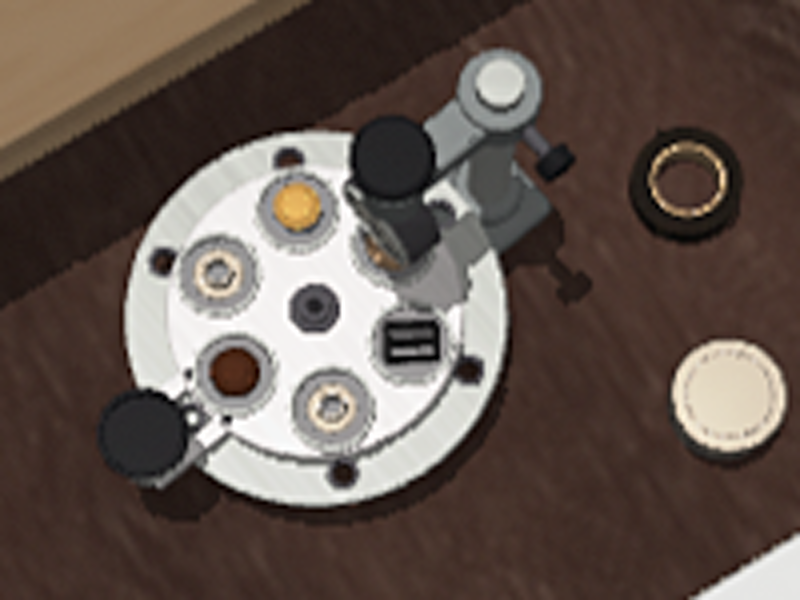

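View pics/scz.png

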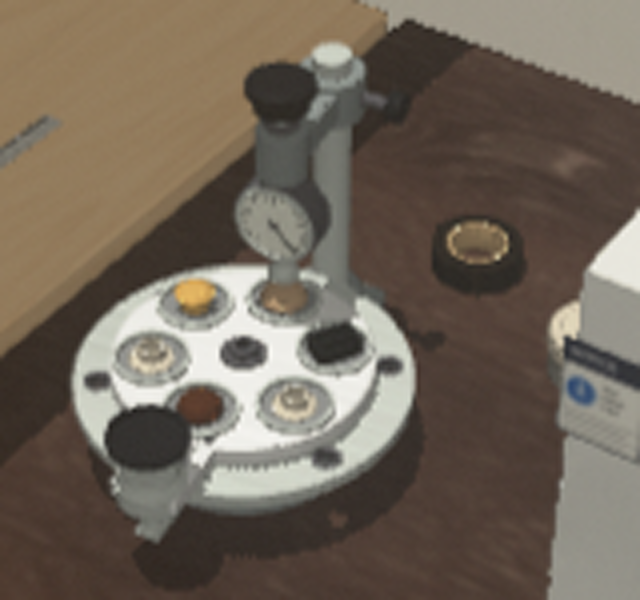

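Turn direction is counter-clockwise, to +1.047. Next: estimate the axis, check clearance along the route, and get the tool axes.

```bash
cat >> h.py <<'E'
from scipy.spatial.transform import Rotation as R
PL=np.array([.4738,-.2335]);GA=np.array([.5692,-.3537])
u=(GA-PL)/np.linalg.norm(GA-PL); AX=((PL+104*u/1000)+(GA-50*u/1000))/2
th0=np.arctan2(*(-u)[::-1])
def pl(a): return AX+.104*np.array([np.cos(th0+a),np.sin(th0+a)])
def d(s,pos,yaw=0):
    """deltas in tool frame to reach world pos, tool vertical, turned by yaw (world z) from a reference"""
    Rt=R.from_quat(s["tcp_rot"]); return Rt.inv().apply(np.array(pos)-s["eef_pos"]).round(4)
def level(s,yaw):
    """rotvec (tool frame) to tool pointing down with tool x at world angle yaw"""
    y=np.array([0,0,-1.]);x=np.array([np.cos(yaw),np.sin(yaw),0]);z=np.cross(x,y)
    return (R.from_quat(s["tcp_rot"]).inv()*R.from_matrix(np.stack([x,y,z],1))).as_rotvec().round(4)
def yaw(s):
    x=R.from_quat(s["tcp_rot"]).as_matrix()[:,0]; return np.arctan2(x[1],x[0])
E
python3 - <<'E'
import pickle
from h import *
from plant import ctrl
s=ctrl.get_state();print(R.from_quat(s["tcp_rot"]).as_matrix().round(3),yaw(s))
print("AX",AX,"th0",np.degrees(th0),pl(0),pl(np.pi/3))
D=pickle.load(open("d0.pkl","rb"))
for n in D:
    w=cloud(D[n]);r=np.hypot(w[...,0],w[...,1]);a=np.degrees(np.arctan2(w[...,1],w[...,0]))
    print(n)
    for lo in range(-75,90,15):
        print(lo,[ (round(float(np.nanmax(w[...,2][m])),3) if (m:=(a>=lo)&(a<lo+15)&(r>=ra)&(r<ra+.1)).any() else None) for ra in np.arange(.3,1,.1)])
c=ctrl.read_camera("wrist");print(c["mount"].round(3),c["fx"]);cv2.imwrite("pics/w0.png",c["pixels"])
E
```

```text
[[ 0.971 -0.001  0.24 ]
 [-0.24  -0.002  0.971]
 [-0.    -1.    -0.002]] -0.24276538358728025
AX [ 0.5382851  -0.31474853] th0 128.43822991423932 [ 0.47363137 -0.23328753] [ 0.43541094 -0.33000981]
scene
-75 [0.009, 0.565, 0.642, 0.633, 0.61, 0.474, 0.561]
-60 [0.01, 0.505, 0.617, 0.615, 0.264, 0.502, 0.531]
-45 [0.004, 0.015, 0.07, 0.211, 0.19, 0.021, 0.501]
-30 [0.005, 0.006, 0.091, 0.135, 0.046, 0.005, 0.005]
-15 [0.005, 0.005, 0.007, 0.586, 0.572, 0.014, 0.489]
0 [0.005, 0.006, 0.069, 0.587, 0.005, 0.485, 0.489]
15 [0.01, 0.021, 0.23, 0.155, 0.04, 0.146, None]
30 [0.005, 0.012, 0.011, None, None, None, None]
45 [None, None, None, None, None, None, None]
60 [None, None, None, None, None, None, None]
75 [None, None, None, None, None, None, None]
top
-75 [0.01, 0.71, 0.777, 0.849, None, None, None]
-60 [0.013, 0.709, 0.899, 0.889, 0.721, 0.504, 0.535]
-45 [0.006, 0.018, 0.07, 0.213, 0.191, 0.023, 0.461]
-30 [0.005, 0.007, 0.094, 0.13, 0.049, 0.008, 0.008]
-15 [0.006, 0.007, 0.06, 0.008, 0.015, 0.012, 0.086]
0 [0.007, 0.008, 0.071, 0.582, 0.007, 0.267, 0.179]
15 [0.011, 0.022, 0.264, 0.253, 0.17, 0.25, None]
30 [0.006, 0.012, 0.012, 0.005, None, None, None]
45 [0.007, 0.006, None, None, None, None, None]
60 [0.005, None, None, None, None, None, None]
75 [-0.083, -0.16, -0.362, None, None, None, None]
[[ 0.    -0.952 -0.306 -0.078]
 [ 0.     0.306 -0.952 -0.143]
 [ 1.     0.     0.    -0.   ]
 [ 0.     0.     0.     1.   ]] 383.8146220512738
```

View pics/w0.png

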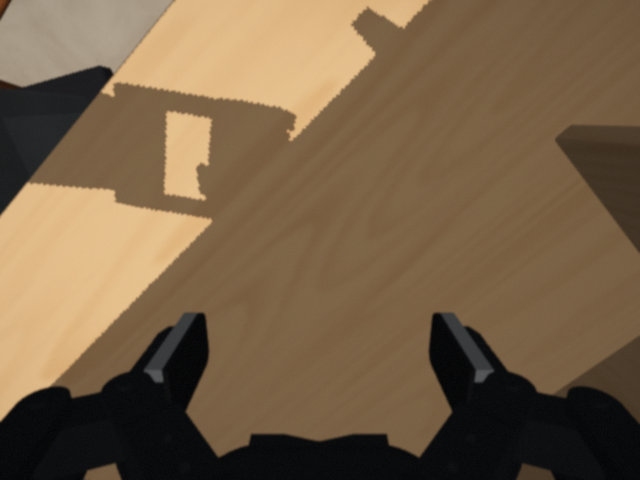

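```bash
python3 - <<'E'
import pickle
from h import *
D=pickle.load(open("d0.pkl","rb"))
H=np.full((60,80),np.nan) # x 0..1.2 rows, y .8..-.8 cols, 2cm
for n in D:
    w=cloud(D[n]).reshape(-1,3); w=w[~np.isnan(w[:,0])]
    i=(w[:,0]/.02).astype(int);j=((.8-w[:,1])/.02).astype(int)
    ok=(i>=0)&(i<60)&(j>=0)&(j<80)&(w[:,0]>0)
    for a,b,z in zip(i[ok],j[ok],w[ok,2]):
        if not H[a,b]>=z:H[a,b]=z
img=np.zeros((60,80,3),np.uint8)
v=np.nan_to_num(np.clip(H/.6,0,1));img=cv2.applyColorMap((v*255).astype(np.uint8),cv2.COLORMAP_JET)
img[np.isnan(H)]=(255,255,255)
img=cv2.resize(img[::-1],None,fx=10,fy=10,interpolation=0)
for y in np.arange(-.8,.81,.2):cv2.putText(img,f"{y:.1f}",(int((.8-y)*500),595),0,.4,(255,255,255))
for x in np.arange(0,1.2,.2):cv2.putText(img,f"{x:.1f}",(0,int(600-x*500)),0,.4,(0,0,0))
cv2.imwrite("pics/hm.png",img)
E
```

```text
(no output)
```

View pics/hm.png

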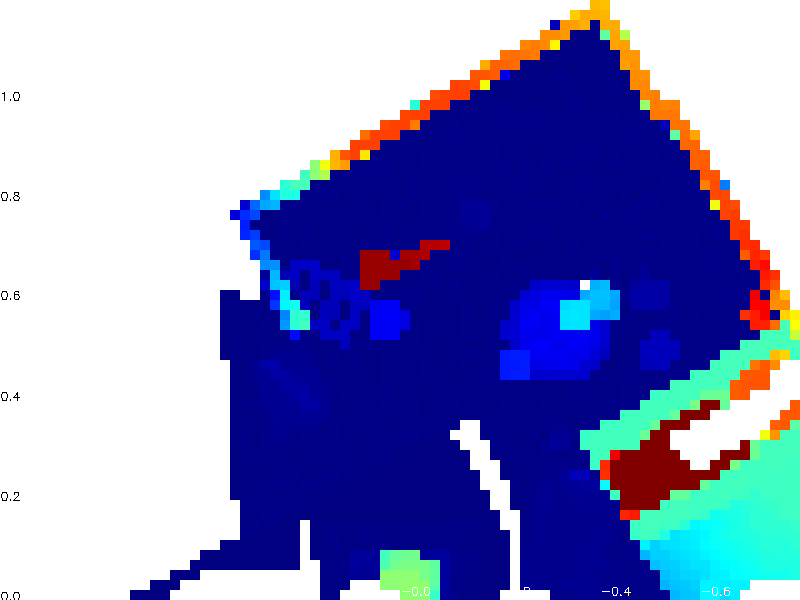

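```bash
python3 - <<'E'
import pickle
from h import *
D=pickle.load(open("d0.pkl","rb"))
for n in D:
    w=cloud(D[n]);m=(w[...,2]>.3)&(w[...,0]>.55)&(w[...,0]<.75)&(abs(w[...,1])<.14)
    v,u_=np.nonzero(m);print(n,len(v))
    if len(v):print(u_.min(),u_.max(),v.min(),v.max(),w[m].min(0),w[m].max(0))
    m=(w[...,2]>.1)&(w[...,0]>.4)&(w[...,0]<.85)&(w[...,1]<.4)&(w[...,1]>.1)
    q=w[m];v,u_=np.nonzero(m);print(u_.min(),u_.max(),v.min(),v.max());i=np.argsort(q[:,0])[::max(1,len(q)//12)];print(q[i].round(3))
E
```

```text
scene 1776
0 109 0 31 [ 0.62330356 -0.08536342  0.56349431] [0.71917128 0.07595295 0.58729373]
0 32 152 326
[[0.54  0.209 0.197]
 [0.545 0.207 0.127]
 [0.547 0.205 0.171]
 [0.55  0.199 0.209]
 [0.555 0.221 0.154]
 [0.821 0.227 0.101]
 [0.829 0.208 0.181]
 [0.834 0.197 0.114]
 [0.838 0.199 0.147]
 [0.842 0.191 0.142]
 [0.845 0.179 0.111]
 [0.847 0.177 0.123]
 [0.85  0.18  0.243]]
top 138
0 21 0 11 [0.6457446  0.0083223  0.56383099] [0.66011454 0.0307738  0.58214648]
0 68 0 196
[[0.541 0.207 0.148]
 [0.552 0.195 0.26 ]
 [0.576 0.207 0.1  ]
 [0.607 0.227 0.171]
 [0.653 0.254 0.127]
 [0.79  0.273 0.126]
 [0.806 0.247 0.138]
 [0.816 0.232 0.218]
 [0.823 0.215 0.15 ]
 [0.83  0.204 0.225]
 [0.836 0.193 0.24 ]
 [0.843 0.186 0.179]
 [0.85  0.172 0.208]]
```

Call:
jog_arm([
  [[0,0,0],[0,0,-0.036],0],
  [[0,0,0],[0,0,-0.072],0],
  [[0,0,0],[0,0,-0.108],0],
  [[0,0,0],[0,0,-0.144],0],
  [[0,0,0],[0,0,-0.18],0],
  [[0,0,0],[0,0,-0.214],0],
  [[0,0.09,0],[0.041,0,-0.216],0],
  [[0,0.18,0],[0.082,0,-0.2215],0],
  [[0,0.27,0],[0.123,0,-0.231],0],
  [[0,0.36,0],[0.162,0,-0.2435],0],
], force=30)

```text
time: 0.98
eef_pos: [0.2619, 0.3785, 0.2308]
tcp_rot: [0.675, -0.211, 0.211, -0.675]
contact_force: [0.3, 0.6, -0.3]
opening: 0.002
```

```bash
python3 - <<'E'
from h import *
from plant import ctrl
s=ctrl.get_state();e=s["eef_pos"];print(e,np.hypot(*e[:2]),np.arctan2(e[1],e[0]),yaw(s),s["qpos"],s["time"],s["opening"])
r=np.hypot(*e[:2])
print([( round(f,2),round(.455*np.sin(f),4),round(.455*np.cos(f)-r,4)) for f in np.arange(.09,.95,.09)])
E
```

```text
[0.26189528 0.37851034 0.2308048 ] 0.4602816665251901 0.9655202079765086 -0.6060059557738178 [ 7.44933254e-01 -2.03983246e-01  2.08430952e+00 -7.96934256e-04
  1.26186868e+00 -2.19614361e-01] 0.9833 0.002319957038859731
[(np.float64(0.09), np.float64(0.0409), np.float64(-0.0071)), (np.float64(0.18), np.float64(0.0815), np.float64(-0.0126)), (np.float64(0.27), np.float64(0.1214), np.float64(-0.0218)), (np.float64(0.36), np.float64(0.1603), np.float64(-0.0344)), (np.float64(0.45), np.float64(0.1979), np.float64(-0.0506)), (np.float64(0.54), np.float64(0.2339), np.float64(-0.07)), (np.float64(0.63), np.float64(0.2681), np.float64(-0.0926)), (np.float64(0.72), np.float64(0.3), np.float64(-0.1182)), (np.float64(0.81), np.float64(0.3296), np.float64(-0.1466)), (np.float64(0.9), np.float64(0.3564), np.float64(-0.1774))]
```

Call:
jog_arm([
  [[0,0.09,0],[0.041,0,-0.007],0],
  [[0,0.18,0],[0.0815,0,-0.0126],0],
  [[0,0.27,0],[0.1215,0,-0.022],0],
  [[0,0.36,0],[0.16,0,-0.0345],0],
  [[0,0.45,0],[0.198,0,-0.0505],0],
  [[0,0.54,0],[0.234,0,-0.07],0],
  [[0,0.63,0],[0.268,0,-0.0926],0],
  [[0,0.72,0],[0.3,0,-0.118],0],
  [[0,0.81,0],[0.3296,0,-0.1466],0],
  [[0,0.9,0],[0.3564,0,-0.1774],0],
])

```text
time: 1.82
eef_pos: [0.454, 0.0276, 0.2311]
tcp_rot: [0.515, -0.484, 0.485, -0.515]
contact_force: [0.2, -0.1, 0.7]
opening: -0.005
```

```bash
python3 - <<'E'
from h import *
from plant import ctrl
s=ctrl.get_state();e=s["eef_pos"];r=np.hypot(*e[:2]);print(e,r,np.arctan2(e[1],e[0]),yaw(s),s["qpos"])
print("target bearing",np.arctan2(PL[1],PL[0]),np.hypot(*PL))
f=np.arctan2(e[1],e[0])-np.arctan2(PL[1],PL[0])
print("f",f,d(s,[*PL,.20]),level(s,np.arctan2(PL[1],PL[0])-np.pi/2))
print([( round(f,2),round(.46*np.sin(f),4),round(.46*np.cos(f)-r,4)) for f in np.arange(.09,.55,.09)])
E
```

```text
[0.45400906 0.02763361 0.23107371] 0.4548492538884595 0.06079076846802611 -1.5105533569909457 [-1.62406456e-01 -2.18817454e-01  2.09608839e+00 -9.24586941e-04
  1.26382948e+00 -2.22370400e-01]
target bearing -0.45789032776445904 0.5282127317662837
f 0.5186810962324852 [0.2618 0.0313 0.004 ] [-5.000e-04  5.181e-01  9.000e-04]
[(np.float64(0.09), np.float64(0.0413), np.float64(0.0033)), (np.float64(0.18), np.float64(0.0824), np.float64(-0.0023)), (np.float64(0.27), np.float64(0.1227), np.float64(-0.0115)), (np.float64(0.36), np.float64(0.162), np.float64(-0.0243)), (np.float64(0.45), np.float64(0.2001), np.float64(-0.0406)), (np.float64(0.54), np.float64(0.2365), np.float64(-0.0603))]
```

Call:
jog_arm([
  [[0,0.08,0],[0.038,0,0],0],
  [[0,0.16,0],[0.075,0,0.001],0],
  [[0,0.24,0],[0.112,0,0.002],0],
  [[0,0.32,0],[0.15,0,0.003],0],
  [[0,0.4,0],[0.188,0.01,0.004],0],
  [[0,0.48,0],[0.225,0.03,0.004],0],
  [[0,0.518,0],[0.262,0.05,0.004],0],
  [[0,0.518,0],[0.262,0.08,0.004],0],
  [[0,0.518,0],[0.262,0.1,0.004],0],
  [[0,0.518,0],[0.262,0.1,0.004],0],
])

```text
time: 2.65
eef_pos: [0.4704, -0.2323, 0.1257]
tcp_rot: [-0.374, 0.604, -0.597, 0.372]
contact_force: [-0.3, 0.8, 0.0]
opening: -0.001
```

```bash
python3 - <<'E'
from h import *
from plant import ctrl
import pickle
s=ctrl.get_state();print(s["eef_pos"],PL,yaw(s),s["qpos"],s["contact_force"],d(s,[*PL,.13]))
c=ctrl.read_camera("wrist");cv2.imwrite("pics/w1.png",c["pixels"])
Tw=np.eye(4);Tw[:3,:3]=R.from_quat(s["tcp_rot"]).as_matrix();Tw[:3,3]=s["eef_pos"];c["T"]=Tw@c["mount"]
pickle.dump(c,open("w1.pkl","wb"))
t=ctrl.read_camera("scene");cv2.imwrite("pics/s1.png",cv2.resize(t["pixels"][130:350,180:400],None,fx=2.7,fy=2.7))
w=cloud(c);m=(w[...,2]>.08)&(w[...,2]<.094)&(c["pixels"].max(-1)<100)&(np.hypot(w[...,0]-PL[0],w[...,1]-PL[1])<.04)
q=w[m];print(m.sum(),(q.min(0)+q.max(0))/2,np.ptp(q,0),q.mean(0))
E
```

```text
[ 0.47042188 -0.23229896  0.12569508] [ 0.4738 -0.2335] -2.030399750535227 [-6.51974209e-01  7.63050528e-02  2.02415449e+00 -5.53732863e-04
  1.05130337e+00 -1.92100864e-01] [-0.33695526  0.83905008  0.02363345] [-0.0004 -0.0043  0.0035]
4807 [ 0.47486482 -0.23261724  0.08806913] [0.04371007 0.04321279 0.00748293] [ 0.4764817  -0.23065324  0.0875505 ]
```

View pics/w1.png

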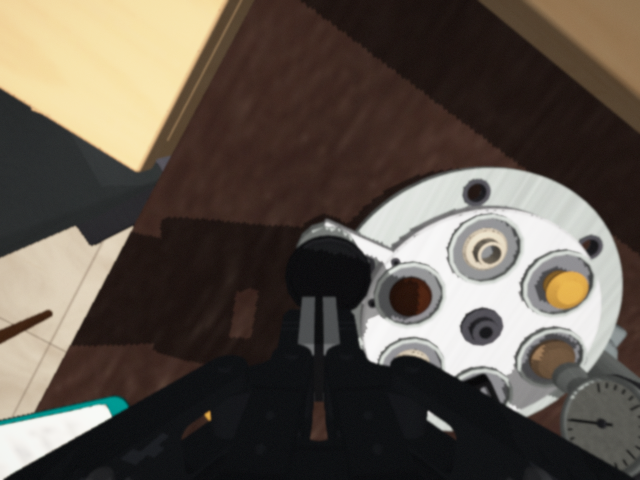

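View pics/s1.png

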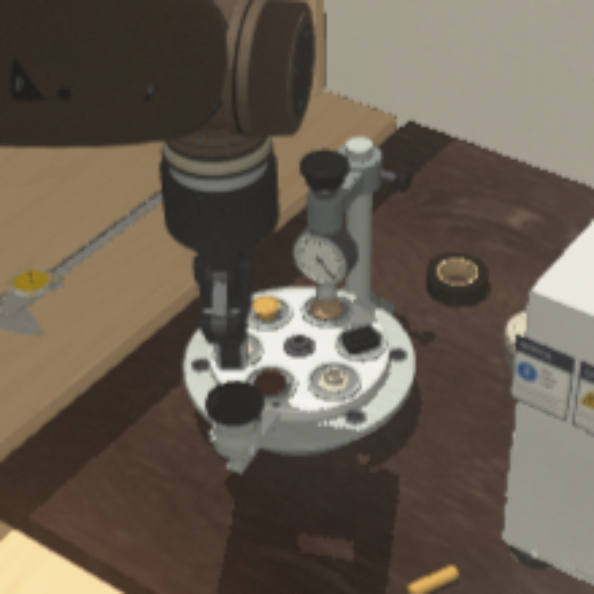

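Call:
jog_arm([
  [[0,0,0],[0,0,0.0035],0],
  [[0,0,0],[0,0.015,0.0035],0],
  [[0,0,0],[0,0.028,0.0035],0],
  [[0,0,0],[0,0.032,0.0035],0],
  [[0,0,0],[0,0.036,0.0035],0],
  [[0,0,0],[0,0.038,0.0035],0],
  [[0,0,0],[0,0.04,0.0035],0],
  [[0,0,0],[0,0.04,0.0035],0],
])

```text
time: 3.42
eef_pos: [0.4768, -0.235, 0.0912]
tcp_rot: [-0.374, 0.6, -0.6, 0.373]
contact_force: [-0.5, -0.5, 0.9]
opening: -0.002
```

```bash
python3 - <<'E'
from h import *
from plant import ctrl
s=ctrl.get_state();print(s["eef_pos"],PL,yaw(s),s["contact_force"],d(s,[*PL,.075]),level(s,yaw(s)))
t=ctrl.read_camera("scene");cv2.imwrite("pics/s2.png",cv2.resize(t["pixels"][230:310,220:330],None,fx=6,fy=6))
E
```

```text
[ 0.47675237 -0.23501232  0.09123372] [ 0.4738 -0.2335] -2.0283601494551524 [-0.4883794  -0.51384753  0.86063946] [-0.0001  0.0162 -0.0033] [ 0.0005 -0.      0.0004]
```

View pics/s2.png

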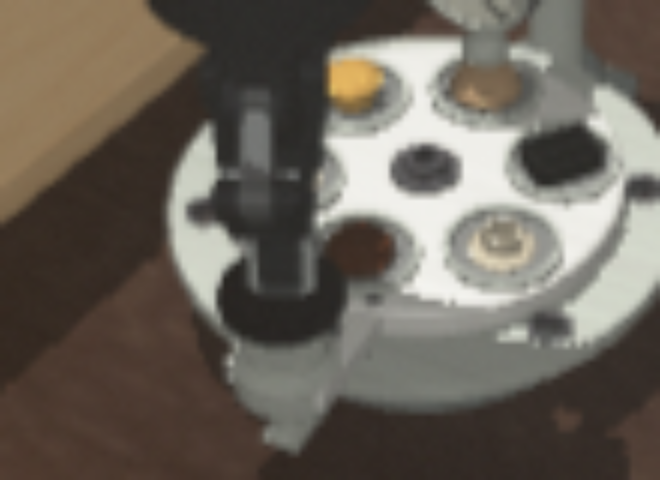

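Call:
jog_arm([
  [[0,0,0],[0,0,-0.003],0],
  [[0,0,0],[0,0.002,-0.003],0],
  [[0,0,0],[0,0.005,-0.003],0],
  [[0,0,0],[0,0.008,-0.003],0],
  [[0,0,0],[0,0.008,-0.003],0],
  [[0,0,0],[0,0.008,-0.003],0],
])

```text
time: 3.97
eef_pos: [0.4743, -0.234, 0.084]
tcp_rot: [0.374, -0.6, 0.6, -0.373]
contact_force: [-1.9, 2.0, 5.9]
opening: -0.001
```

Call:
jog_arm([
  [[0,0,0],[0,0.003,0],0],
  [[0,0,0],[0,0.006,0],0],
  [[0,0,0],[0,0.009,0],0],
  [[0,0,0],[0,0.011,0],0],
  [[0,0,0],[0,0.011,0],0],
  [[0,0,0],[0,0.011,0],0],
])

```text
time: 4.47
eef_pos: [0.4746, -0.2339, 0.0745]
tcp_rot: [-0.374, 0.601, -0.6, 0.373]
contact_force: [-3.2, 3.3, 10.1]
opening: -0.001
```

```bash
python3 - <<'E'
from h import *
from plant import ctrl
s=ctrl.get_state();print(s["eef_pos"],PL,yaw(s),s["contact_force"],level(s,yaw(s)))
E
```

```text
[ 0.47458776 -0.23393585  0.07454379] [ 0.4738 -0.2335] -2.028449244920676 [-3.20928036  3.280463   10.06023655] [ 0.0012 -0.      0.    ]
```

```bash
python3 - <<'E'
from h import *
from plant import ctrl
s=ctrl.get_state()
for a in np.arange(.055,.56,.055): print(round(a,3),d(s,[*pl(a),.0732]))
E
```

```text
0.055 [ 0.0051  0.0013 -0.0034]
0.11 [ 0.0104  0.0014 -0.0055]
0.165 [ 0.0159  0.0014 -0.0072]
0.22 [ 0.0214  0.0014 -0.0086]
0.275 [ 0.027   0.0014 -0.0097]
0.33 [ 0.0327  0.0014 -0.0105]
0.385 [ 0.0384  0.0014 -0.011 ]
0.44 [ 0.0441  0.0014 -0.0111]
0.495 [ 0.0498  0.0014 -0.011 ]
0.55 [ 0.0555  0.0014 -0.0105]
```

Call:
jog_arm([
  [[0,0,0],[0.005,0.0013,-0.0034],0],
  [[0,0,0],[0.0104,0.0014,-0.0055],0],
  [[0,0,0],[0.016,0.0014,-0.0072],0],
  [[0,0,0],[0.0214,0.0014,-0.0086],0],
  [[0,0,0],[0.027,0.0014,-0.0097],0],
  [[0,0,0],[0.0327,0.0014,-0.0105],0],
  [[0,0,0],[0.0384,0.0014,-0.011],0],
  [[0,0,0],[0.044,0.0014,-0.011],0],
  [[0,0,0],[0.05,0.0014,-0.011],0],
  [[0,0,0],[0.0555,0.0014,-0.0105],0],
])

```text
time: 5.3
eef_pos: [0.4427, -0.281, 0.076]
tcp_rot: [0.373, -0.599, 0.602, -0.374]
contact_force: [0.8, 1.2, 10.4]
opening: 0.002
```

```bash
python3 - <<'E'
from h import *
from plant import ctrl
import pickle
s=ctrl.get_state();e=s["eef_pos"];v=e[:2]-AX
print(e,s["contact_force"],np.hypot(*v),(np.arctan2(v[1],v[0])-th0)%6.283)
c=ctrl.read_camera("top");cv2.imwrite("pics/t3.png",cv2.resize(c["pixels"][120:270,240:440],None,fx=4,fy=4,interpolation=2))
c=ctrl.read_camera("scene");cv2.imwrite("pics/s3.png",cv2.resize(c["pixels"][170:330,220:390],None,fx=3.7,fy=3.7))
for a in np.arange(.605,1.1,.055): print(round(a,3),d(s,[*pl(a),.0732]))
E
```

```text
[ 0.44269904 -0.28101681  0.0759761 ] [ 0.78443434  1.18387673 10.42336336] 0.1013633307427925 0.5606722268695004
0.605 [ 0.0049  0.0028 -0.002 ]
0.66 [ 0.0105  0.0028 -0.0009]
0.715 [0.016  0.0028 0.0005]
0.77 [0.0215 0.0028 0.0022]
0.825 [0.0269 0.0028 0.0042]
0.88 [0.0321 0.0028 0.0065]
0.935 [0.0372 0.0029 0.009 ]
0.99 [0.0422 0.0029 0.0119]
1.045 [0.047  0.0029 0.015 ]
1.1 [0.0516 0.0029 0.0183]
```

View pics/t3.png

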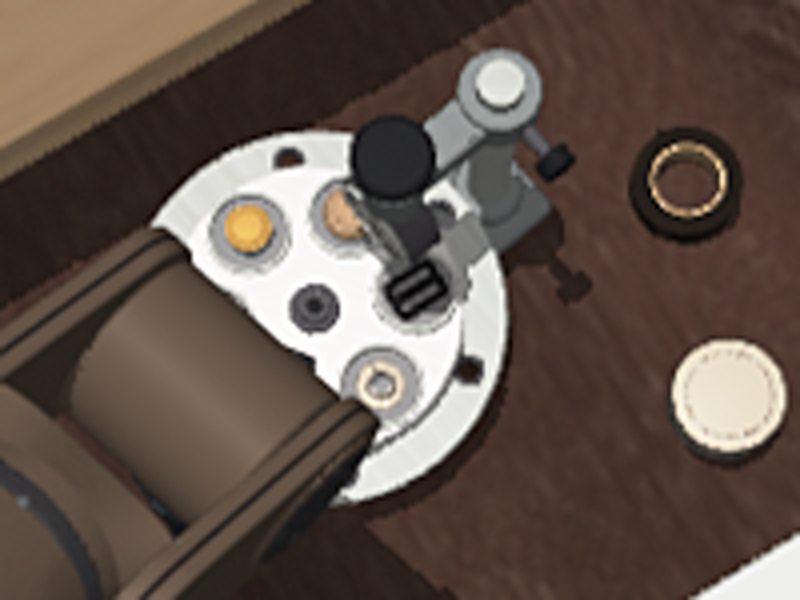

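View pics/s3.png

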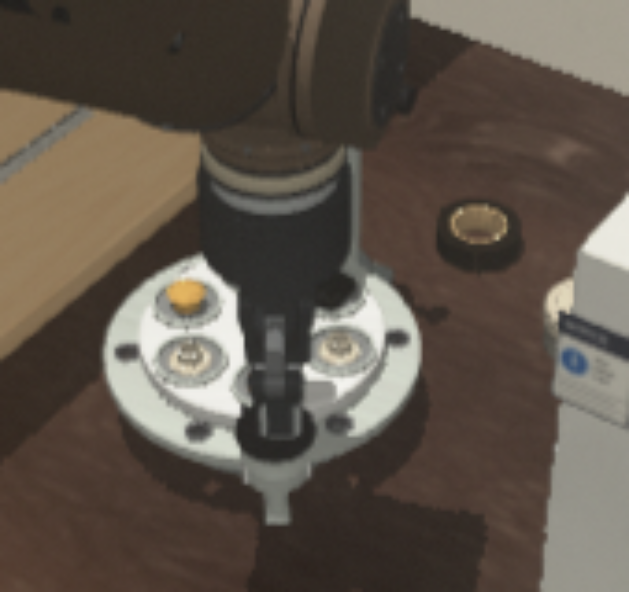

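Call:
jog_arm([
  [[0,0,0],[0.005,0.002,-0.002],0],
  [[0,0,0],[0.0105,0.002,-0.001],0],
  [[0,0,0],[0.016,0.002,0.0005],0],
  [[0,0,0],[0.0215,0.002,0.002],0],
  [[0,0,0],[0.027,0.002,0.004],0],
  [[0,0,0],[0.032,0.002,0.0065],0],
  [[0,0,0],[0.037,0.002,0.009],0],
  [[0,0,0],[0.042,0.002,0.012],0],
  [[0,0,0],[0.045,0.002,0.0135],0],
  [[0,0,0],[0.045,0.002,0.0135],0],
])

```text
time: 6.23
eef_pos: [0.4368, -0.3307, 0.0772]
tcp_rot: [0.372, -0.596, 0.605, -0.374]
contact_force: [0.4, -0.2, 9.4]
opening: -0.001
```

```bash
python3 - <<'E'
from h import *
from plant import ctrl
import pickle
s=ctrl.get_state();e=s["eef_pos"];v=e[:2]-AX
print(e,s["contact_force"],np.hypot(*v),(np.arctan2(v[1],v[0])-th0)%6.283,pl(np.pi/3))
c=ctrl.read_camera("top");pickle.dump(c,open("t4.pkl","wb"));cv2.imwrite("pics/t4.png",cv2.resize(c["pixels"][120:270,240:440],None,fx=4,fy=4,interpolation=2))
c=ctrl.read_camera("scene");pickle.dump(c,open("s4.pkl","wb"));cv2.imwrite("pics/s4.png",cv2.resize(c["pixels"][210:320,230:370],None,fx=5.5,fy=5.5))
w=cloud(c)
m=(w[...,2]>.062)&(w[...,2]<.082)&(c["pixels"].max(-1)<90)&(np.hypot(*(w[...,:2]-pl(1.04)).transpose(2,0,1))<.035)
q=w[m];print(m.sum(),(q.min(0)+q.max(0))/2,np.ptp(q,0),q.mean(0))
for a in (.95,1,1.047,1.09): print(round(a,3),d(s,[*pl(a),.0732]))
E
```

```text
[ 0.43680784 -0.33071505  0.07715617] [ 0.44786889 -0.18772913  9.35803483] 0.10272567457290165 1.0557988203940454 [ 0.43541094 -0.33000981]
194 [ 0.43494365 -0.32347589  0.07745044] [0.0450674  0.04376178 0.00908029] [ 0.43267996 -0.31941918  0.07772536]
0.95 [-0.0086  0.0038 -0.007 ]
1 [-0.0041  0.0039 -0.0043]
1.047 [-0.      0.0039 -0.0016]
1.09 [0.0036 0.004  0.001 ]
```

View pics/t4.png

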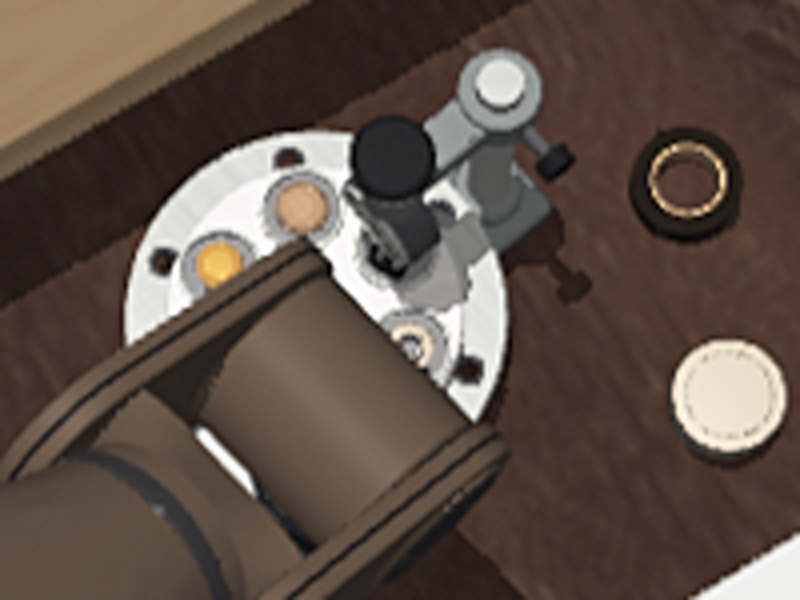

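View pics/s4.png

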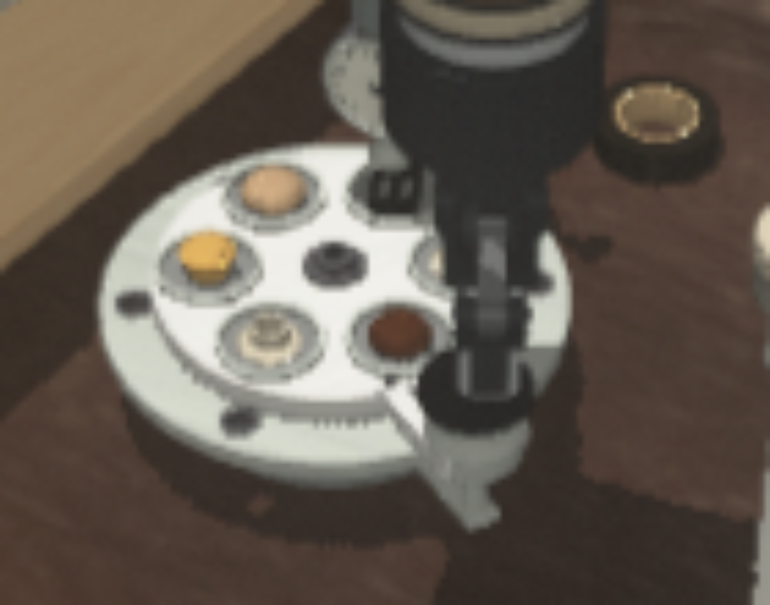

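```bash
cat > ang.py <<'E'
from h import *
def proj(c,X):
    T=c["T"];p=(X-T[:3,3])@T[:3,:3];z=-p[...,2]
    return c["cx"]+c["fx"]*p[...,0]/z, c["cy"]-c["fy"]*p[...,1]/z
def score(c,a,ks,ax):
    g=cv2.cvtColor(c["pixels"],cv2.COLOR_BGR2GRAY).astype(np.float32);t=np.linspace(0,2*np.pi,72,endpoint=False);S=0
    for k in ks:
        an=th0+np.pi+a+k*np.pi/3;n=ax+.05*np.array([np.cos(an),np.sin(an)])
        def s(r,z):
            X=np.stack([n[0]+r*np.cos(t),n[1]+r*np.sin(t),0*t+z],-1);x,y=proj(c,X)
            return cv2.remap(g,x.astype(np.float32).reshape(1,-1),y.astype(np.float32).reshape(1,-1),1).mean()
        S+=s(.0245,.058)-(s(.021,.062)+s(.0195,.062))/2
    return S/len(ks)
def fit(c,ks):
    A=np.arange(-.2,.2,.004);best=[]
    for dx in np.arange(-.004,.0041,.001):
        for dy in np.arange(-.004,.0041,.001):
            v=[score(c,a,ks,AX+[dx,dy]) for a in A];i=int(np.argmax(v));best.append((v[i],A[i],dx,dy))
    return sorted(best)[::-1][:4]
E
python3 - <<'E'
import pickle
from ang import *
D=pickle.load(open("d0.pkl","rb"))
t,s=pickle.load(open("t4.pkl","rb")),pickle.load(open("s4.pkl","rb"))
# nests by k in CCW from gauge: 1 = left of gauge, 2, 3 = plunger side
print("top0",fit(D["top"],[1,2]));print("top4",fit(t,[1,2]))
print("sc0",fit(D["scene"],[1,2,3]));print("sc4",fit(s,[1,2,3]))
E
```

```text
top0 [(np.float32(40.88176), np.float64(0.01600000000000018), np.float64(-0.001), np.float64(-0.002)), (np.float32(40.359947), np.float64(-0.003999999999999837), np.float64(-0.002), np.float64(-0.001)), (np.float32(40.09822), np.float64(0.024000000000000188), np.float64(-0.001), np.float64(-0.003)), (np.float32(39.714455), np.float64(0.0360000000000002), np.float64(0.0), np.float64(-0.003))]
top4 [(np.float32(26.417198), np.float64(-0.04399999999999987), np.float64(-0.001), np.float64(-0.003)), (np.float32(25.436256), np.float64(-0.02799999999999986), np.float64(-0.001), np.float64(-0.004)), (np.float32(24.573685), np.float64(-0.05599999999999988), np.float64(-0.002), np.float64(-0.002)), (np.float32(24.56231), np.float64(-0.047999999999999876), np.float64(-0.002), np.float64(-0.003))]
sc0 [(np.float32(34.69423), np.float64(-0.011999999999999844), np.float64(-0.001), np.float64(0.002)), (np.float32(34.42004), np.float64(-0.003999999999999837), np.float64(0.0), np.float64(0.002)), (np.float32(34.24143), np.float64(1.6653345369377348e-16), np.float64(0.0), np.float64(0.001)), (np.float32(33.63093), np.float64(-0.01999999999999985), np.float64(-0.001), np.float64(0.003))]
sc4 [(np.float32(37.012405), np.float64(-0.035999999999999865), np.float64(0.001), np.float64(0.001)), (np.float32(36.632812), np.float64(-0.047999999999999876), np.float64(0.0), np.float64(0.001)), (np.float32(36.52595), np.float64(-0.023999999999999855), np.float64(0.002), np.float64(0.001)), (np.float32(36.463352), np.float64(-0.03999999999999987), np.float64(0.001), np.float64(0.0))]
```

Call:
jog_arm([
  [[0,0,0],[0.001,0.003,0],0],
  [[0,0,0],[0.003,0.003,0.001],0],
  [[0,0,0],[0.005,0.003,0.002],0],
  [[0,0,0],[0.005,0.003,0.002],0],
])

```text
time: 6.67
eef_pos: [0.4382, -0.338, 0.077]
tcp_rot: [0.372, -0.594, 0.607, -0.374]
contact_force: [-0.1, 0.5, 9.4]
opening: 0.004
```

```bash
cat > chk.py <<'E'
from ang import *
from plant import ctrl
s=ctrl.get_state();e=s["eef_pos"];v=e[:2]-AX
print(e,s["contact_force"],np.hypot(*v),(np.arctan2(v[1],v[0])-th0)%6.283,s["time"])
A=np.arange(-.2,.2,.002)
for n,ks,o,b in(("top",[1,2],(-.001,-.003),.024),("scene",[1,2,3],(0,.001),0)):
    c=ctrl.read_camera(n);vv=[score(c,a,ks,AX+o) for a in A];print(n,"table off by",round(A[int(np.argmax(vv))]-b,3),max(vv))
for a in (1,1.047,1.09,1.12,1.15): print(round(a,3),d(s,[*pl(a),.0732]))
E
python3 chk.py
```

```text
[ 0.43823884 -0.33804314  0.07698109] [-0.09488411  0.48974884  9.39099789] 0.1027224111534833 1.1284998588679098 6.6667
top table off by 0.014 31.92575
scene table off by 0.018 37.141903
1 [-0.0101  0.0036 -0.0089]
1.047 [-0.006   0.0036 -0.0062]
1.09 [-0.0024  0.0037 -0.0035]
1.12 [ 0.0001  0.0038 -0.0016]
1.15 [0.0025 0.0038 0.0004]
```

Call:
jog_arm([
  [[0,0,0],[-0.001,0,-0.001],0],
  [[0,0,0],[-0.0015,-0.003,-0.001],0],
  [[0,0,0],[-0.0015,-0.006,-0.001],0],
  [[0,0,0],[-0.0015,-0.009,-0.001],0],
  [[0,0,0],[-0.0015,-0.01,-0.001],0],
  [[0,0,0],[-0.0015,-0.01,-0.001],0],
])

```text
time: 7.27
eef_pos: [0.4378, -0.336, 0.0867]
tcp_rot: [0.372, -0.594, 0.607, -0.374]
contact_force: [-0.7, 0.3, 0.0]
opening: -0.001
```

```bash
python3 chk.py; python3 - <<'E'
from h import *
from plant import ctrl
c=ctrl.read_camera("scene");cv2.imwrite("pics/s5.png",cv2.resize(c["pixels"][210:320,230:370],None,fx=5.5,fy=5.5))
w=cloud(c)
m=(w[...,2]>.075)&(w[...,2]<.1)&(c["pixels"].max(-1)<60)&(np.hypot(*(w[...,:2]-pl(1.047)).transpose(2,0,1))<.03)
q=w[m];print(m.sum(),np.percentile(q[:,2],[10,30,50,70,90]))
E
```

```text
[ 0.43780382 -0.33597694  0.08672892] [-0.73198221  0.33378696  0.03195015] 0.10269923588266834 1.1079430087343622 7.2667
top table off by 0.02 29.1007
scene table off by 0.014 35.34448
1 [-0.0085  0.0133 -0.0077]
1.047 [-0.0044  0.0134 -0.005 ]
1.09 [-0.0008  0.0135 -0.0024]
1.12 [ 0.0017  0.0135 -0.0005]
1.15 [0.0041 0.0136 0.0015]
163 [0.08495228 0.08633864 0.08735966 0.08822009 0.09000138]
```

View pics/s5.png

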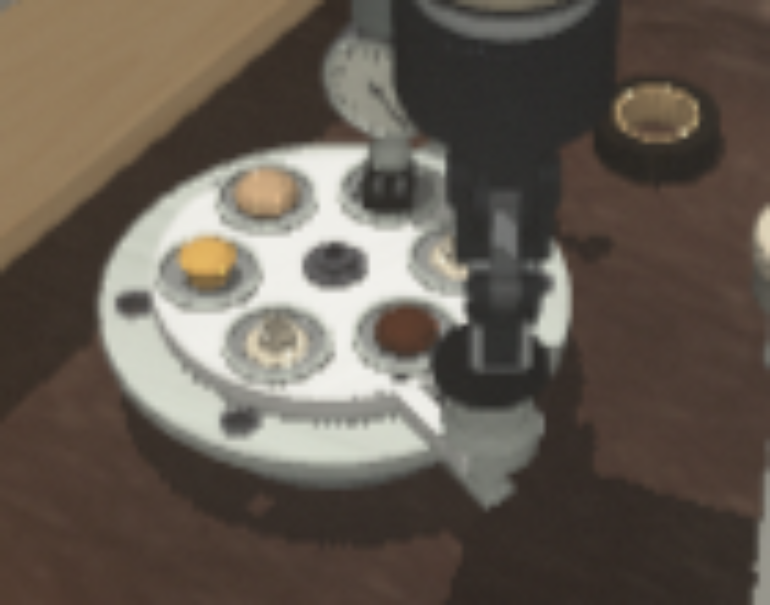

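```bash
python3 - <<'E'
from h import *
from plant import ctrl
s=ctrl.get_state();print(d(s,[*s["eef_pos"][:2],.235]),d(s,[*GA,.235]),level(s,yaw(s)))
E
```

```text
[ 0.001  -0.1483  0.0025] [-0.0412 -0.1465  0.1282] [-0.017   0.0001  0.0068]
```

Call:
jog_arm([
  [[0,0,0],[0,-0.03,0],0],
  [[-0.017,0,0.007],[0,-0.07,0.001],0],
  [[-0.017,0,0.007],[0,-0.11,0.002],0],
  [[-0.017,0,0.007],[0,-0.148,0.003],0],
  [[-0.017,0,0.007],[-0.008,-0.148,0.028],0],
  [[-0.017,0,0.007],[-0.018,-0.148,0.06],0],
  [[-0.017,0,0.007],[-0.03,-0.147,0.095],0],
  [[-0.017,0,0.007],[-0.041,-0.147,0.128],0],
  [[-0.017,0,0.007],[-0.041,-0.147,0.128],0],
  [[-0.017,0,0.007],[-0.041,-0.147,0.128],0],
])

```text
time: 8.25
eef_pos: [0.5697, -0.3532, 0.2331]
tcp_rot: [-0.374, 0.601, -0.599, 0.373]
contact_force: [0.2, -0.5, 0.2]
opening: 0.003
```

```bash
python3 - <<'E'
from ang import *
from plant import ctrl
s=ctrl.get_state();print(s["eef_pos"],s["contact_force"],d(s,[*GA,.215]),level(s,yaw(s)))
c=ctrl.read_camera("wrist");cv2.imwrite("pics/w6.png",c["pixels"])
Tw=np.eye(4);Tw[:3,:3]=R.from_quat(s["tcp_rot"]).as_matrix();Tw[:3,3]=s["eef_pos"];c["T"]=Tw@c["mount"]
w=cloud(c);m=(w[...,2]>.2)&(w[...,2]<.212)&(c["pixels"].max(-1)<100)&(np.hypot(w[...,0]-GA[0],w[...,1]-GA[1])<.035)
q=w[m];print("gauge wrist",m.sum(),(q.min(0)+q.max(0))/2,np.ptp(q,0))
c=ctrl.read_camera("scene");cv2.imwrite("pics/s6.png",cv2.resize(c["pixels"][160:320,220:390],None,fx=4,fy=4))
w=cloud(c);m=(w[...,2]>.08)&(w[...,2]<.094)&(c["pixels"].max(-1)<90)&(np.hypot(*(w[...,:2]-pl(1.047)).transpose(2,0,1))<.04)
q=w[m];print("plunger",m.sum(),(q.min(0)+q.max(0))/2,np.median(q[:,2]),pl(1.047))
E
```

```text
[ 0.56967104 -0.35321934  0.23312353] [ 0.22820941 -0.487207    0.15648937] [ 0.0007  0.0181 -0.0001] [ 0.0035  0.     -0.001 ]
gauge wrist 3632 [ 0.57124412 -0.35214262  0.20528193] [0.03769539 0.03615429 0.01049967]
plunger 283 [ 0.43616877 -0.32982276  0.08679336] 0.08669830711338267 [ 0.43540793 -0.32998949]
```

View pics/w6.png

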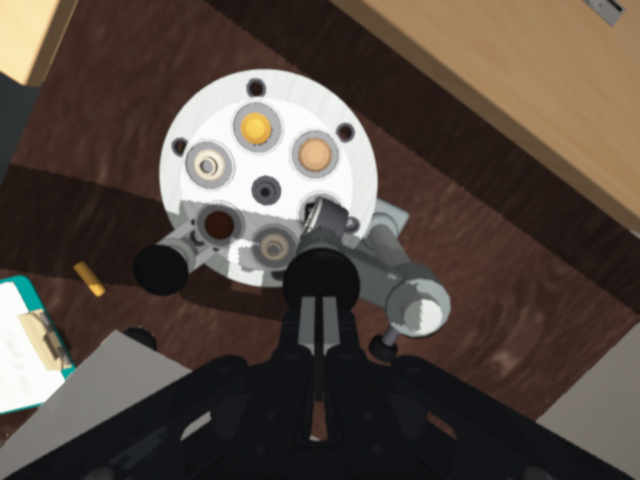

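View pics/s6.png

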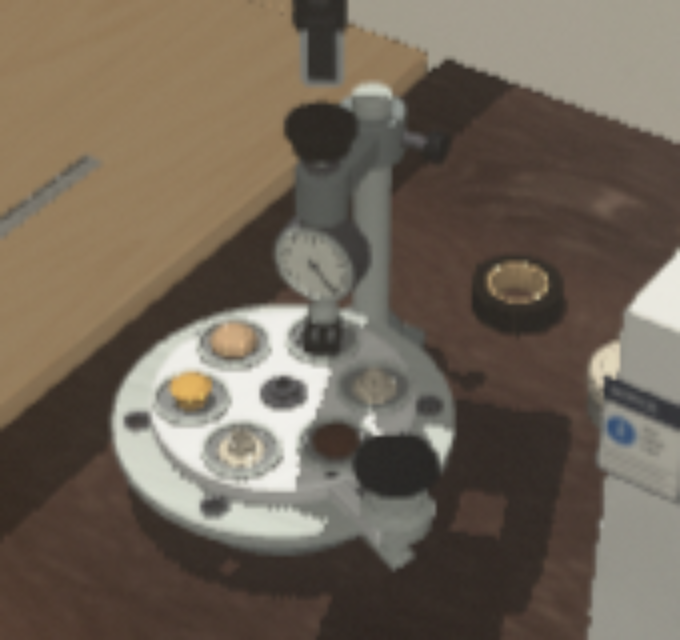

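Call:
jog_arm([
  [[0,0,0],[0.001,0.015,0],0],
  [[0,0,0],[0.001,0.022,0],0],
  [[0,0,0],[0.001,0.026,0],0],
  [[0,0,0],[0.001,0.029,0],0],
  [[0,0,0],[0.001,0.032,0],0],
  [[0,0,0],[0.001,0.034,0],0],
  [[0,0,0],[0.001,0.036,0],0],
  [[0,0,0],[0.001,0.038,0],0],
  [[0,0,0],[0.001,0.038,0],0],
])

```text
time: 9.1
eef_pos: [0.5678, -0.3545, 0.1971]
tcp_rot: [-0.374, 0.601, -0.6, 0.373]
contact_force: [-3.6, 1.0, 5.3]
opening: 0.001
```

```bash
cat > g.py <<'E'
import sys
from ang import *
from plant import ctrl
n=sys.argv[1]
s=ctrl.get_state();print(s["time"],s["eef_pos"],s["contact_force"],level(s,yaw(s)))
c=ctrl.read_camera("scene");cv2.imwrite(f"pics/{n}.png",cv2.resize(c["pixels"][170:310,240:380],None,fx=4.2,fy=4.2))
w=cloud(c);m=(w[...,2]>.08)&(w[...,2]<.094)&(c["pixels"].max(-1)<90)&(np.hypot(*(w[...,:2]-pl(1.047)).transpose(2,0,1))<.04)
q=w[m];print("plunger",m.sum(),(q.min(0)+q.max(0))/2,np.median(q[:,2]))
E
python3 g.py s7
```

```text
9.1 [ 0.56779028 -0.35446524  0.19712071] [-3.60488974  0.99038613  5.30095721] [ 0.0018  0.     -0.    ]
plunger 282 [ 0.43680929 -0.32941413  0.08695296] 0.08680227793381351
```

View pics/s7.png

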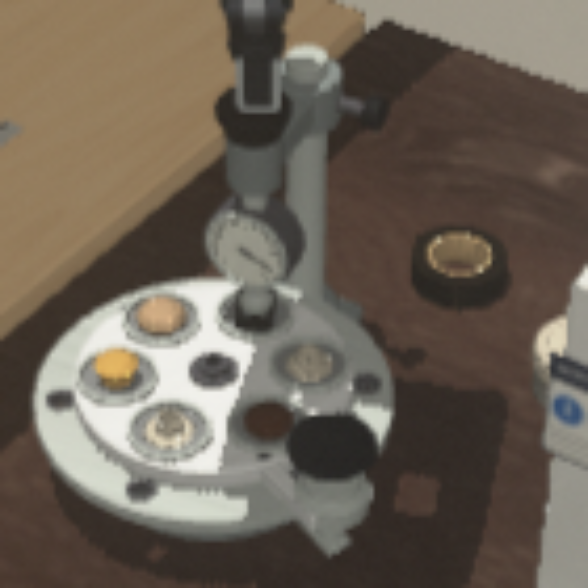

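Call:
jog_arm([
  [[0,0,0],[0,0.001,0],0],
  [[0,0,0],[0,0.0025,0],0],
  [[0,0,0],[0,0.004,0],0],
  [[0,0,0],[0,0.005,0],0],
  [[0,0,0],[0,0.005,0],0],
  [[0,0,0],[0,0.005,0],0],
])

```text
time: 9.65
eef_pos: [0.5679, -0.3545, 0.1941]
tcp_rot: [-0.374, 0.601, -0.6, 0.373]
contact_force: [-3.9, 2.5, 6.6]
opening: -0.003
```

```bash
python3 g.py s8
```

```text
9.65 [ 0.5679064  -0.35454868  0.19407846] [-3.94899115  2.48948096  6.6153935 ] [ 0.0014 -0.      0.0003]
plunger 282 [ 0.43679185 -0.32858721  0.08728004] 0.086963656232939
```

View pics/s8.png

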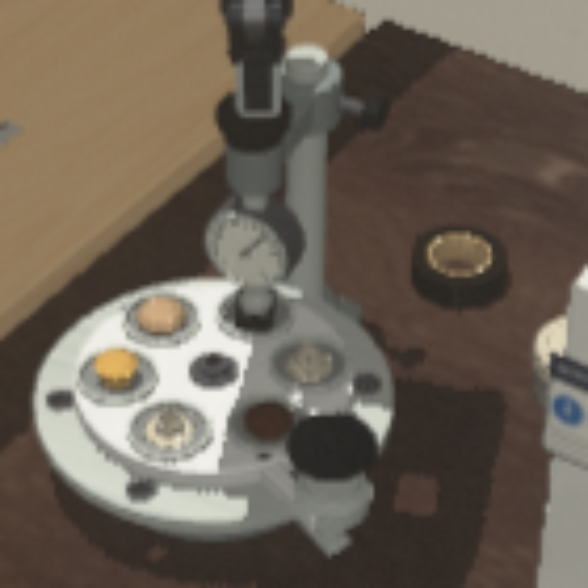

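```bash
python3 - <<'E'
from plant import ctrl
s=ctrl.get_state();print(s["time"],s["eef_pos"],s["contact_force"],s["dq"].round(3))
print(ctrl.sign_off())
E
```

```text
9.7 [ 0.5679229  -0.35453239  0.19414877] [-2.84772207  1.18296564  6.79486263] [ 0.002 -0.002 -0.001 -0.    -0.     0.001]
the job is handed in; nothing more can be done
None
```

I handed the job in at about 9.7 s of the 45 s, with the fingers holding the gauge cap pressed. The interface reports no verdict.

**What I did**
- With the fingers shut, I pressed the plunger in. It took about 10 N, which I estimate is about 10 mm of travel.
- The strap slider was one hole to the right of the gauge, so I turned the table one hole counter-clockwise (+1.047 rad).
- I let the plunger spring home there, then pressed the gauge cap straight down and held it.

**Last checks**
- **Plunger:** The camera showed its cap at its rest height of about 87 mm, within 1–2 mm of its expected place in the next hole. That means it is home.
- **Slider:** It lies under the gauge foot in the camera pictures. I did not measure its distance from the gauge station.
- **Gauge cap:** It was about 14 mm below rest, and the dial's needle had clearly turned, so the foot is bearing on the slider. Force on the tool was about 6.8 N vertical.
- **Samples and loose items:** The samples I could see were in their nests, and the tape roll, grease tin and brass bar looked unmoved in the pictures that show them. I judged this by eye and did not measure it.

**Checks that did not fully agree**
- **Finger lead:** The finger ran about 5 mm ahead inside the plunger's dish, so I set the table angle from the camera pictures.
- **Table angle:** After the plunger was home, my picture fit still read 0.014–0.02 rad past the hole. That is about the size of the fit's own error plus the pin's play, and within the 0.04 rad allowed.
- **Sideways force:** About 3 N of sideways force remained on the gauge cap at the end.

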